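# Set the spacer plates in the jig and lock the keeper

## Robot

A 7-joint arm with a two-finger parallel gripper is mounted at the origin on a cart in front of the work surface, level with it; the furniture and walls round the work are solid. World frame = base frame: x ahead of the robot, y to its left, z up, the work surface at z = 0. Lengths are in m, angles in rad, forces in N, time in s.
With the tool pointing down it reaches from about 0.4 to 0.875 m from the base axis. Payload 19.3 kg.
Tool frame: the origin (TCP) lies between the finger pads; the fingertips stand 17 mm ahead of it and the grasp point (between the pads) lies 2 mm behind it; z points along the fingers, x is the direction in which the jaws open and shut, and the axes are right-handed (so a half turn about z gives the same grasp; the last joint's range is limited). The gripper opens to 85 mm and grips with 20 to 120 N. Pads are 22 mm wide; open, the fingers measure 114 mm over their backs; the gripper's body (76 mm by 85 mm) begins 54 mm behind the grasp point. The pads swing forward as they close: fully open they stand 13 mm farther back than shut.
Start: joints at [1.043, 0.521, -0.036, 1.599, 0.021, 1.021, -0.113], TCP at [0.276, -0.561, 0.248] pointing down, gripper open.
Joint ranges: [-2.91, 2.91], [-0.3, 2.13], [-1.5, 1.42], [0.17, 2.43], [-1.26, 4.41], [0.16, 1.93], [-2.52, 2.52]. Speed limits (rad/s): [1.89, 1.89, 2.39, 2.39, 3.01, 3.01, 3.01].

## Interface

Orientations are given as [roll, pitch, yaw] about the fixed x, y, z axes, in that order (R = Rz(yaw) Ry(pitch) Rx(roll)).
In Python, from workcell import bot gives the robot as it stands. The module is installed in compiled form; this text tells all that it offers.
- The arm moves only by the tool arm_command, never from a script. Its argument "targets" is a list of rows, each a list of 6 numbers: the shift along the tool's x, y, z in mm, then the turn, a rotation vector about the tool's x, y, z in degrees. In form: [[x, y, z, wx, wy, wz], ...]. A call has 1 to 8 rows; each row shifts and turns the pose as measured when the row begins, along the tool's axes as they then stand; what a row does not reach is not made up. A row lasts 1/10 s, in which the tool goes at most 50 mm and 8.59 degrees, less where a joint would pass 70% of its speed; a pose out of reach is approached as far as the arm can. A call is refused whole if a number of a shift passes 50 or a number of a turn 8.59, either way. A call with a gripper value outside its range is refused whole. "grip" is the opening in per cent of the stroke, from 0 (shut) to 100 (fully open), set as the call begins (left out, the last holds). The fingers move at their own pace and stop on an object; "grip_force" is the grip in N (left out, the last holds). Time passes only in rows, so rows that do not move let the fingers close. It gives the time, the measured TCP pose, the force and the opening at its end, in the units of the state.
- bot.observe(): the state, without advancing time (a new reading comes with each control period).
- bot.grab_frame(name): name is "scene" or "top" or "wrist"; returns a dict with "color" (400x640x3 uint8, red, green, blue), "depth" (400x640 float32, m along the optical axis (not along the pixel's ray), 0 where there is no reading), "fov_y" (degrees; the focal length in pixels is half the picture's height over the tangent of half this angle, whatever the lens; pixels are square), "cx", "cy" (the principal point, pixels), "R" (3x3) and "t" (3): a world point X has camera coordinates R X + t; the wrist camera has in their place "hand_eye" (4x4, takes a point from camera to tool coordinates, whose origin is the TCP and whose axes are the tool frame's). Camera axes: x right, y down, z forward; pixel columns grow to the right and rows downward; lengths in m; the calibration is good to about 2 mm. A picture is of the moment at which its call begins: read the wrist's pose just before it.
- bot.job_done(): hands the job in, once; it reports no verdict.
The state is a dict: "clock": time; "qpos": joint angles; "qd": joint speeds; "joint_efforts": joint torques, N m; "position": TCP position; "tool_rot": TCP orientation; "force": force on the tool from outside, world axes, zero at the start; "moment": the same for the moment, N m; "grip_width": finger opening in m.
Only numpy, scipy, OpenCV 4.12 (cv2) and the standard library are available. Lean on these libraries where they do the work, as an engineer would, in place of code of your own. Each camera call takes 0.05 s, during which the arm holds its last target. There are 200 camera calls.

## Task

Set up the jig: stand each wooden spacer plate upright and fully home in the slot that fits its thickness, with its low step at the keeper's end, swinging the keeper clear of the slots first if it is in the way. Then turn the keeper across both steps until its marks line up with the black index lines on the block. Leave the other things on the table standing where they are.

Things in the scene. Friction and masses are not known exactly. Their poses are not given: they have to be found in the camera images.
- jig: setting jig: medium-brown wooden block 150 x 124 x 30 mm, fixed to the table, with two parallel slots open at the top and a turning keeper on top near the end that faces the robot. Origin: centre of its underside; +x along the slots away from the keeper end, y to the left, z up
- narrow_seat (a point): where the point narrow_plate_grip is when that plate is home: 26 mm above the jig's top. x runs along the narrow slot, +x away from the keeper (the plate's step at -x), z up. Slot 109.5 long, 14.5 wide, 24 deep (floor 6 above the table), 2 mm chamfer, centre line 33 mm to +y of the jig's middle; its middle is 28 mm to -x of this point
- wide_seat (a point): where the point wide_plate_grip is when that plate is home: 26 mm above the jig's top. x runs along the wide slot, +x away from the keeper (the plate's step at -x), z up. Slot 109.5 long, 22.5 wide, 24 deep (floor 6 above the table), 2 mm chamfer, centre line 33 mm to -y of the jig's middle; its middle is 28 mm to -x of this point
- keeper (a joint): keeper angle, rad, counter-clockwise from above. 0 = locked: bar square across both slots' step ends, its marks in line with the two black index lines on the block. 1.3 to 1.6 = clear of the slots (bar between and along them); below about 1.25 it covers part of a slot. Starts at 0.4 to 1.4. Stops at -1.7 and 1.7, none at 0; friction 0.05 N m holds it anywhere
- keeper_grip (a point): centre of the keeper's wing grip, on its pivot axis, 68 mm above the table, 42 mm to -x of the jig's middle. Aluminium bar 84 x 12 x 6 mm, underside 39 above the table (3 mm over the step of a plate that is home); wing on it 36 long, 13 thick, top 83 above the table. Turns with the keeper: y along bar and wing, x across the wing (pinch this way), z up
- narrow_plate_grip (a point): thinner of two dark-wood plates: 107 long, 70 high, 12 thick, ~100 g, standing on its long edge. L-shaped from the side: 50 mm at one end is 70 high (pinch it across the thickness), the other 57 is a step 30 high. Point: centre of the tall part, 50 above the underside, 25.5 from the tall end, 81.5 from the step end. +x lengthwise to the tall end (step at -x), y through the thickness, z up
- wide_plate_grip (a point): thicker of two dark-wood plates: 107 long, 70 high, 20 thick, ~160 g, standing on its long edge. L-shaped from the side: 50 mm at one end is 70 high (pinch it across the thickness), the other 57 is a step 30 high. Point: centre of the tall part, 50 above the underside, 25.5 from the tall end, 81.5 from the step end. +x lengthwise to the tall end (step at -x), y through the thickness, z up
- reel: wooden thread reel, 35 mm across, 44 mm high, standing close to the narrow plate; a bystander. Origin: centre of its underside
- wax: cake of beeswax, 38 x 52 x 18 mm, lying close to the wide plate; a bystander. Origin: centre of its underside
- bottle: white squeeze bottle with a grey nozzle, 53 mm across, 155 mm high, behind the jig to the left; a bystander. Origin: centre of its underside
- jar: open glass jar, 76 mm across, 92 mm high, on the left, beyond the plate there; a bystander. Origin: centre of its underside
- weight: square brass weight with a knob, 50 x 50 x 42 mm, in front of the jig; a bystander. Origin: centre of its underside
- clip_small: black fold-back clip, 60 x 26 x 19 mm with its wire handle, close to the narrow plate; a bystander. Origin: centre of its underside
- clip_large: black fold-back clip, 74 x 32 x 24 mm with its wire handle, close to the wide plate; a bystander. Origin: centre of its underside
- the_awl: awl with a turned wooden handle, 27 x 128 x 27 mm, lying in front of the jig to the left; a bystander. Origin: centre of its underside
Mind the look-alikes: they are no part of the job. What is shaped like the part that bears narrow_plate_grip but green is not meant.

How it is judged:
At the end, for the whole second after the job is handed in: Each plate stands in its own slot, at rest, its grip point within 6 mm (horizontally) of the seat point, no more than 2 mm above or 3 mm below it, and tilted less than 0.1 rad; the keeper is within 0.12 rad of its locked position (horizontal distance between narrow_plate_grip and narrow_seat below 0.006 m and z of narrow_plate_grip in the frame of narrow_seat between -0.003 and 0.002 m and angle between each of narrow_plate_grip, wide_plate_grip's own z axis and vertical below 0.1 rad and linear speed of each of narrow_plate, wide_plate below 0.01 m/s and horizontal distance between wide_plate_grip and wide_seat below 0.006 m and z of wide_plate_grip in the frame of wide_seat between -0.003 and 0.002 m and value of joint keeper between -0.12 and 0.12 rad); the robot touches nothing.
It fails at once if a bystander (reel, wax, clips, bottle, jar, weight or awl) is moved more than 30 mm (distance of any of reel, wax, bottle, jar, weight, clip_small, clip_large, the_awl from where it was at the start of the episode above 0.03 m).
It fails at once if a bystander (reel, wax, bottle, jar or weight) is tipped over (angle between any of reel, wax, bottle, jar, weight's own z axis and vertical above 0.5 rad).
It also fails if it takes over 72 s, if anything falls off the work surface, if the arm or the gripper's body presses on something with over 40 N, if the wrist force passes 120 N, or if a joint passes its speed limit or range.

## Working session

There is one attempt and no reset: what is moved stays moved. The work goes in short steps, Python scripts to look and compute and a tool call to move; the robot and the scene stay as the last step left them, time stands still between calls to the robot, and variables do not carry over. Pictures are saved under pics/ and viewed, about 8 in all and at most 12, crops included, and the job is handed in when it is done.

Besides the shell and the picture viewer there is one more tool, called after ">>>" as name(argument=value, ...) on one line, values as JSON. arm_command: Moves the arm, as the interface text tells. Its arguments: {"type":"object","properties":{"targets":{"type":"array"},"grip":{"type":"number"},"grip_force":{"type":"number"}},"required":["targets"]}

```bash
mkdir -p pics; cat > h.py <<'E'
import numpy as np, cv2, pickle
from workcell import bot
def grab(n):
    s=bot.observe(); f=bot.grab_frame(n); f['state']=s
    f['f']=200/np.tan(np.radians(f['fov_y']/2)); return f
def save(n,f): cv2.imwrite('pics/'+n+'.png',f['color'][...,::-1])
E
python3 - <<'E'
from h import *
for n in ('scene','top'):
    f=grab(n); save(n,f); pickle.dump(f,open(n+'.pkl','wb'))
    print(n,f['f'],f['cx'],f['cy'],f['R'].round(3).tolist(),f['t'].round(3).tolist())
a=pickle.load(open('scene.pkl','rb'));b=pickle.load(open('top.pkl','rb'))
s=bot.observe();print(s)
E
```

```text
scene 403.38309942080286 318.83326930672007 202.7227591013611 [[-0.8, -0.599, -0.018], [-0.263, 0.379, -0.887], [0.539, -0.705, -0.461]] [0.404, 0.259, 0.896]
top 498.89282895177814 321.15751963226194 193.16534166959246 [[0.102, -0.995, 0.003], [-0.971, -0.1, -0.216], [0.216, 0.02, -0.976]] [-0.102, 0.563, 1.292]
{'clock': 0.1, 'qpos': array([ 1.04281972,  0.52196953, -0.03632046,  1.59990779,  0.02118969,
        1.02112936, -0.11278393]), 'qd': array([-0.00022795, -0.00153332,  0.00010824, -0.00195984, -0.00236772,
        0.00028664, -0.00012934]), 'joint_efforts': array([ 2.89857257e-03, -9.28488493e+01,  1.98336169e+00, -3.70535696e+01,
        1.80960994e-02,  5.27482422e-03,  6.22673429e-05]), 'position': array([ 0.27607057, -0.56041693,  0.24778941]), 'tool_rot': array([ 3.14152593e+00,  1.02729704e-03, -1.11302687e+00]), 'force': array([-0.00393853, -0.00351768,  0.04742238]), 'moment': array([0.02407694, 0.01373298, 0.00347253]), 'grip_width': 0.08536989172919085}
```

View pics/scene.png

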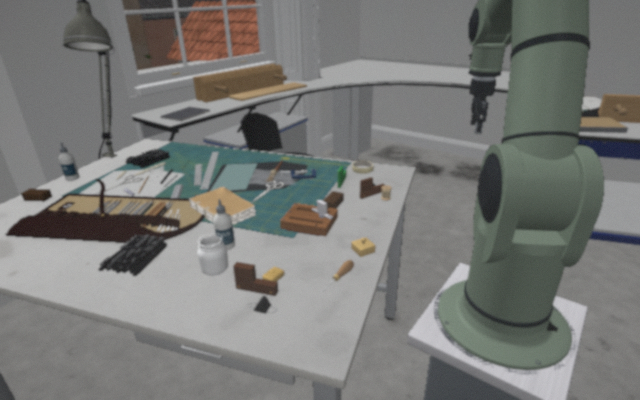

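View pics/top.png

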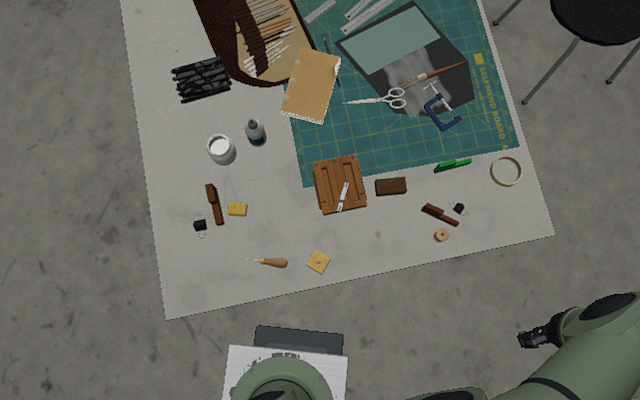

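The scene view shows the jig at about (310,218), the left plate at (255,278) with wax and the large clip, and the right plate at (372,188) with the reel. In the top view the jig is at (340,185) with its keeper slanted. The left plate is at (214,204) and the right plate at (440,213). The green look-alike is at (453,164) and a plain dark block at (391,186).

```bash
python3 - <<'E'
from h import *
f=pickle.load(open('top.pkl','rb'));c=f['color'][...,::-1]
def cr(u,v,w,h,k): return cv2.resize(c[v:v+h,u:u+w],None,fx=k,fy=k,interpolation=cv2.INTER_CUBIC)
a=cr(185,175,80,70,5);b=cr(400,145,80,110,5)[:550]
j=cr(305,145,80,80,5)
im=np.zeros((560,800,3),np.uint8)
im[:350,:400]=a; im[:550,400:]=b
cv2.imwrite('pics/crop1.png',im); 
def P(u,v,z):
    d=f['R'].T@np.array([(u-f['cx'])/f['f'],(v-f['cy'])/f['f'],1]);o=-f['R'].T@f['t'];return (o+d*(z-o[2])/d[2])
for n,u,v,z in [('jig',340,185,.03),('L',214,204,.05),('R',440,213,.05),('keeper',343,197,.08),('block',391,186,.03),('green',453,164,.03),('bottle',255,130,.1),('jar',220,148,.09),('weight',318,261,.02),('awl',270,262,.02),('reel',441,235,.04),('wax',237,209,.018)]:
    D=f['depth'][v-1:v+2,u-1:u+2].mean(); pc=np.array([(u-f['cx'])/f['f'],(v-f['cy'])/f['f'],1])*D
    print(n,P(u,v,z).round(3),'depth pt',(f['R'].T@(pc-f['t'])).round(3))
E
```

```text
jig [ 0.606 -0.093  0.03 ] depth pt [ 0.606 -0.093  0.032]
L [0.513 0.243 0.05 ] depth pt [0.516 0.247 0.035]
R [ 0.551 -0.371  0.05 ] depth pt [ 0.518 -0.334  0.214]
keeper [ 0.562 -0.104  0.08 ] depth pt [ 0.561 -0.104  0.083]
block [ 0.618 -0.235  0.03 ] depth pt [ 0.617 -0.235  0.033]
green [ 0.699 -0.404  0.03 ] depth pt [ 0.69  -0.397  0.061]
bottle [0.718 0.151 0.1  ] depth pt [0.715 0.15  0.109]
jar [0.661 0.24  0.09 ] depth pt [0.676 0.253 0.039]
weight [ 0.391 -0.054  0.02 ] depth pt [ 0.389 -0.054  0.039]
awl [0.375 0.075 0.02 ] depth pt [0.364 0.059 0.172]
reel [ 0.493 -0.379  0.04 ] depth pt [ 0.494 -0.379  0.037]
wax [0.511 0.185 0.018] depth pt [0.511 0.185 0.018]
```

View pics/crop1.png

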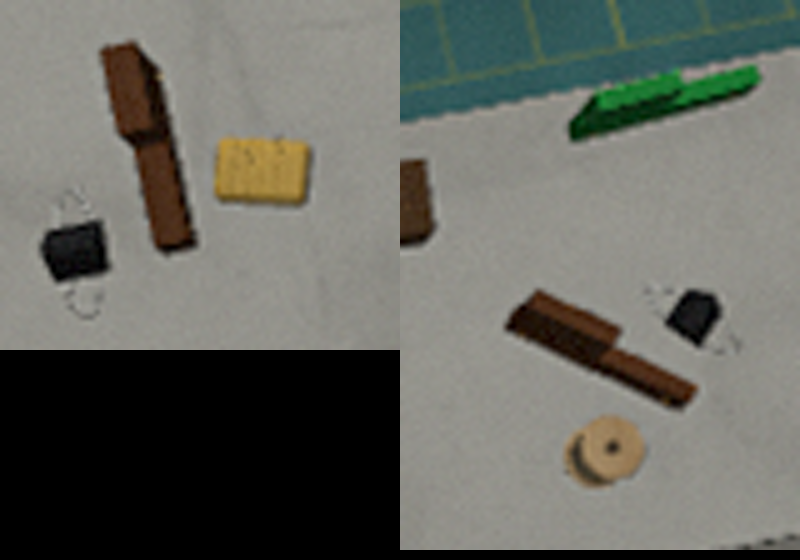

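The enlarged crop settles which plates are meant.
- **Left:** the dark plate has its tall end far from the robot and its step near it, beside the wax and the larger clip. This is the wide plate.
- **Right:** the dark plate at about (440,213) has its tall end at +y and its step at -y, beside the reel and the small clip. This is the narrow plate.
- **Look-alikes:** the green L at (453,164) and the plain dark block at (391,186) are not part of the job.

```bash
cat >> h.py <<'E'
from scipy.spatial.transform import Rotation as Ro
def pose(s): return np.array(s['position']),Ro.from_euler('xyz',s['tool_rot'])
def plan(p,yaw,n=None,p0=None,yaw0=None):
    """rows from the current pose to TCP p, tool pointing down with yaw"""
    q0,r0=pose(bot.observe())
    if p0 is not None: q0,r0=np.array(p0),Ro.from_euler('xyz',[np.pi,0,yaw0])
    r1=Ro.from_euler('xyz',[np.pi,0,yaw]); w=(r0.inv()*r1).as_rotvec(); p=np.array(p)
    if n is None: n=int(max(np.ceil(np.linalg.norm(p-q0)/.045),np.ceil(np.degrees(np.linalg.norm(w))/8),1))
    out=[]
    for i in range(n):
        r=r0*Ro.from_rotvec(w*i/n)
        out.append([round(float(x),1) for x in (*(r.inv().apply(p-q0)/n*1000),*np.degrees(w/n))])
    print(n,'rows:',str(out))
def wcast(f):
    q,r=pose(f['state']); H=f['hand_eye']; o=q+r.apply(H[:3,3]); M=r.as_matrix()@H[:3,:3]
    def P(u,v,z):
        d=M@np.array([(u-f['cx'])/f['f'],(v-f['cy'])/f['f'],1]); return o+d*(z-o[2])/d[2]
    return P
E
python3 - <<'E'
from h import *
f=grab('wrist');print(f['hand_eye'].round(3).tolist(),f['f'],f['cx'],f['cy'])
plan([.50,-.34,.30],-1.57)
E
```

```text
[[1.0, -0.001, 0.001, 0.001], [0.0, 0.947, 0.322, -0.083], [-0.001, -0.322, 0.947, -0.126], [0.0, 0.0, 0.0, 1.0]] 314.95438428634367 321.54045285967493 200.33411536325664
8 rows: [[-12.4, -37.3, -6.5, 0.0, 0.0, 3.3], [-14.5, -36.5, -6.5, 0.0, 0.0, 3.3], [-16.5, -35.6, -6.5, 0.0, 0.0, 3.3], [-18.5, -34.6, -6.5, 0.0, 0.0, 3.3], [-20.5, -33.5, -6.5, 0.0, 0.0, 3.3], [-22.4, -32.3, -6.5, 0.0, 0.0, 3.3], [-24.2, -31.0, -6.5, 0.0, 0.0, 3.3], [-25.9, -29.5, -6.5, 0.0, 0.0, 3.3]]
```

```bash
python3 - <<'E'
from h import *
plan([.54,-.37,.22],-0.44)
E
```

```text
8 rows: [[-6.8, -40.1, 3.5, -0.0, 0.0, -4.8], [-3.4, -40.5, 3.5, -0.0, 0.0, -4.8], [0.0, -40.7, 3.5, -0.0, 0.0, -4.8], [3.5, -40.5, 3.5, -0.0, 0.0, -4.8], [6.8, -40.1, 3.5, -0.0, 0.0, -4.8], [10.2, -39.4, 3.5, -0.0, 0.0, -4.8], [13.5, -38.4, 3.5, -0.0, 0.0, -4.8], [16.6, -37.1, 3.5, -0.0, 0.0, -4.8]]
```

>>> arm_command(targets=[[-7,-40,3.5,0,0,-4.8],[-3,-40,3.5,0,0,-4.8],[0,-41,3.5,0,0,-4.8],[3.5,-40,3.5,0,0,-4.8],[7,-40,3.5,0,0,-4.8],[10,-39,3.5,0,0,-4.8],[13,-38,3.5,0,0,-4.8],[17,-37,3.5,0,0,-4.8]])

```text
clock: 0.95
position: [0.5407, -0.3676, 0.2171]
tool_rot: [3.139, 0.004, -0.429]
force: [0.1, -0.6, 0.0]
grip_width: 0.0853
```

>>> arm_command(targets=[[0,0,0,0,0,0],[0,0,0,0,0,0]])

```text
clock: 1.15
position: [0.5453, -0.3617, 0.2156]
tool_rot: [-3.14, 0.005, -0.418]
force: [-0.5, -1.5, -0.2]
grip_width: 0.0854
```

```bash
python3 - <<'E'
from h import *
f=grab('wrist');save('w1',f);pickle.dump(f,open('w1.pkl','wb'))
s=f['state'];print(s['clock'],s['position'],s['tool_rot'])
E
```

```text
1.15 [ 0.54533728 -0.36174221  0.21558322] [-3.1404839  0.004749  -0.4182628]
```

View pics/w1.png

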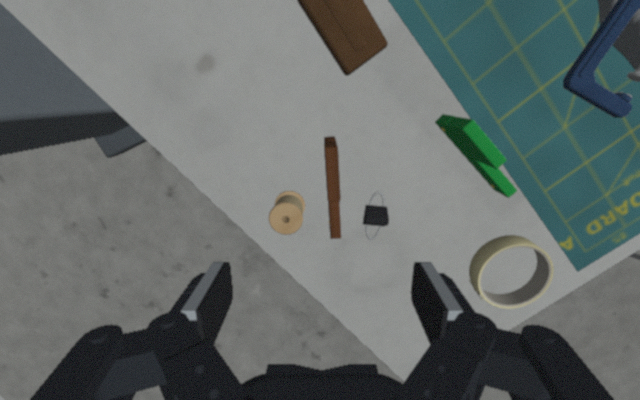

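The wrist view shows the narrow plate at (333,188), nearly vertical in the picture, with its tall part at the top around (330,160). The reel is at (287,213), the small clip at (376,216) and the green look-alike at (475,155).

```bash
cat >> h.py <<'E'
def cloud(f):
    v,u=np.mgrid[:400,:640]; D=f['depth']; q,r=pose(f['state']); H=f['hand_eye']
    pc=np.stack([(u-f['cx'])/f['f']*D,(v-f['cy'])/f['f']*D,D],-1)
    return (pc@H[:3,:3].T+H[:3,3])@r.as_matrix().T+q
def plate(f,box):
    """grip point and heading of a dark wood plate inside pixel box u0,u1,v0,v1: mask by colour, split by height"""
    X=cloud(f); hsv=cv2.cvtColor(f['color'],cv2.COLOR_RGB2HSV).astype(int)
    m=((hsv[...,0]<12)|(hsv[...,0]>172))&(hsv[...,1]>90)&(hsv[...,2]<140); b=np.zeros_like(m); u0,u1,v0,v1=box; b[v0:v1,u0:u1]=1; m&=b
    Z=X[...,2]; print('mask',m.sum(),'z pct',np.percentile(Z[m],[5,25,50,75,95]).round(3))
    out={}
    for n,lo,hi,z in (('tall',.058,.085,.07),('step',.02,.042,.03)):
        k=(m&(Z>lo)&(Z<hi)).astype(np.uint8); k=cv2.morphologyEx(k,cv2.MORPH_OPEN,np.ones((2,2),np.uint8))
        c=max(cv2.findContours(k,0,2)[0],key=cv2.contourArea)
        P=wcast(f); w=np.array([P(u+0.,v+0.,z)[:2] for u,v in c[:,0]])
        (cx,cy),(a,bb),an=cv2.minAreaRect((w*1000).astype(np.float32)); out[n]=np.array([cx,cy])
        print(n,'z',np.median(Z[k>0]).round(4),'centre mm',round(cx,1),round(cy,1),'size',round(a,1),round(bb,1),'angle',round(an,1), 'n',k.sum(),'pix',cv2.minAreaRect(c)[0])
    d=out['tall']-out['step']; print('heading deg',np.degrees(np.arctan2(d[1],d[0])).round(1),'dist (53.5)',np.linalg.norm(d).round(1))
E
python3 - <<'E'
from h import *
f=pickle.load(open('w1.pkl','rb')); plate(f,(310,352,120,250))
plan([.59,-.12,.24],-1.48)
E
```

```text
mask 421 z pct [0.03  0.031 0.07  0.071 0.072]
tall z 0.0707 centre mm 553.6 -364.2 size 1.9 1.8 angle 66.5 n 48 pix (331.0, 189.0)
step z 0.0305 centre mm 534.4 -419.3 size 2.4 2.2 angle 66.7 n 27 pix (334.0, 230.0)
heading deg 70.7 dist (53.5) 58.4
8 rows: [[-7.2, -29.8, -3.0, 0.0, 0.0, 7.6], [-11.1, -28.6, -3.0, 0.0, 0.0, 7.6], [-14.7, -26.9, -3.0, 0.0, 0.0, 7.6], [-18.2, -24.7, -3.0, 0.0, 0.0, 7.6], [-21.3, -22.1, -3.0, 0.0, 0.0, 7.6], [-24.0, -19.1, -3.0, 0.0, 0.0, 7.6], [-26.3, -15.7, -3.0, 0.0, 0.0, 7.6], [-28.2, -12.1, -3.0, 0.0, 0.0, 7.6]]
```

```bash
sed -i "s/^    m=((hsv.*140); b=/    m=(hsv[...,1]>75)\&(hsv[...,2]<170); b=/; s/MORPH_OPEN,np.ones((2,2)/MORPH_CLOSE,np.ones((5,5)/" h.py
python3 - <<'E'
from h import *
f=pickle.load(open('w1.pkl','rb')); plate(f,(310,352,120,250))
E
```

```text
mask 1051 z pct [0.03  0.031 0.07  0.071 0.072]
tall z 0.0705 centre mm 560.2 -351.8 size 51.5 10.3 angle 69.8 n 654 pix (332.2509765625, 173.0155792236328)
step z 0.0306 centre mm 539.4 -408.5 size 40.9 9.9 angle 69.8 n 370 pix (334.30462646484375, 219.4830780029297)
heading deg 69.9 dist (53.5) 60.5
```

The tall face measures 51.5 x 10 mm at z = 70 mm, which fits the plate. The narrow plate's grip point is at about (0.560, -0.352) with a heading of 69.8°. The jig is next.

>>> arm_command(targets=[[-7,-30,-3,0,0,7.6],[-11,-29,-3,0,0,7.6],[-15,-27,-3,0,0,7.6],[-18,-25,-3,0,0,7.6],[-21,-22,-3,0,0,7.6],[-24,-19,-3,0,0,7.6],[-26,-16,-3,0,0,7.6],[-28,-12,-3,0,0,7.6]])

```text
clock: 2.0
position: [0.5914, -0.1256, 0.2406]
tool_rot: [3.136, 0.001, -1.541]
force: [0.7, 0.4, 0.7]
grip_width: 0.0857
```

>>> arm_command(targets=[[0,0,0,0,0,0],[0,0,0,0,0,0],[0,0,0,0,0,0]])

```text
clock: 2.3
position: [0.5916, -0.1233, 0.2413]
tool_rot: [3.137, 0.002, -1.543]
force: [-0.5, 0.4, 0.8]
grip_width: 0.0854
```

```bash
python3 - <<'E'
from h import *
f=grab('wrist');pickle.dump(f,open('w2.pkl','wb'))
s=f['state'];print(s['clock'],s['position'],s['tool_rot'])
cv2.imwrite('pics/w2.png',cv2.resize(f['color'][40:340,160:560,::-1],None,fx=2,fy=2,interpolation=cv2.INTER_CUBIC))
E
```

```text
2.3 [ 0.5915957  -0.12327401  0.24132143] [ 3.13738326e+00  1.60041913e-03 -1.54328247e+00]
```

View pics/w2.png

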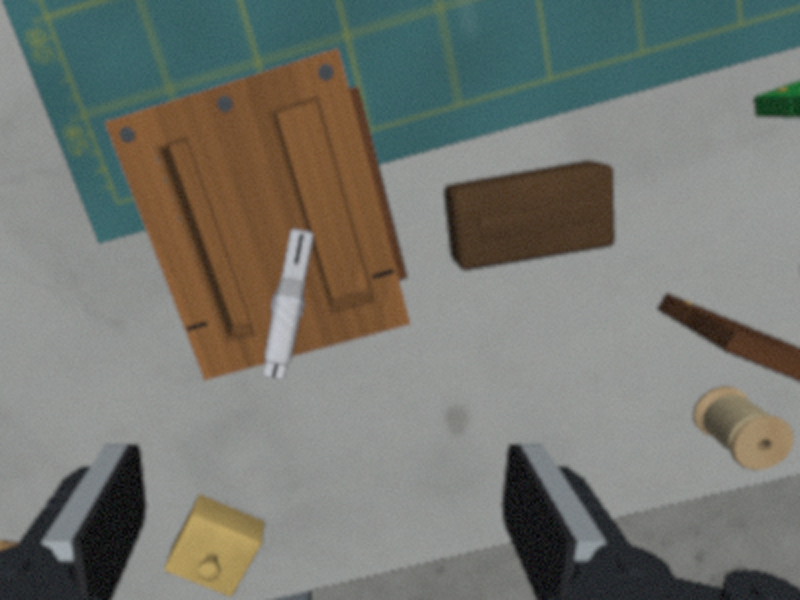

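The jig's top corners are at crop pixels (107,122), (340,49), (409,323) and (205,380). The index lines are at (197,326) and (383,273). The keeper bar runs from (302,235) to (275,372) and slants part-way over the wide slot.

```bash
python3 - <<'E'
from h import *
f=pickle.load(open('w2.pkl','rb')); P=wcast(f); X=cloud(f)
W=lambda a,z:P(a[0]/2+160-.25,a[1]/2+40-.25,z)[:2]*1000
c=[W(a,.03) for a in ((107,122),(340,49),(409,323),(205,380))]
print(np.round(c,1),[np.linalg.norm(c[i]-c[(i+1)%4]).round(1) for i in range(4)])
hd=lambda d:np.degrees(np.arctan2(d[1],d[0]))
print('headings',hd(c[0]-c[3]),hd(c[1]-c[2]),hd(c[0]-c[1])-90,hd(c[3]-c[2])-90)
l,r=W((197,326),.03),W((383,273),.03); print('index',l,r,hd(l-r)-90,(l+r)/2)
# slots: openings at z=.03, corners
for n,q in (('narrow',((163,148),(188,139),(253,332),(230,338))),('wide',((276,112),(320,98),(374,297),(333,308)))):
    s=np.array([W(a,.03) for a in q]); print(n,s.round(1).tolist(),'centre',s.mean(0).round(1),hd(s[0]-s[3]),hd(s[1]-s[2]),[np.linalg.norm(s[i]-s[(i+1)%4]).round(1) for i in range(4)])
# jig top from depth
hsv=cv2.cvtColor(f['color'],cv2.COLOR_RGB2HSV).astype(int)
b=np.zeros((400,640),bool); b[50:240,205:372]=1
k=(b&(X[...,2]>.024)&(X[...,2]<.05)).astype(np.uint8); k=cv2.morphologyEx(k,3,np.ones((9,9))); 
ct=max(cv2.findContours(k,0,2)[0],key=cv2.contourArea); w=np.array([P(u,v,.03)[:2]*1000 for u,v in ct[:,0]],np.float32); print('depth rect',cv2.minAreaRect(w), 'z',np.median(X[...,2][k>0]))
# keeper: bright pixels
k=(b&(X[...,2]>.04)).astype(np.uint8); zz=X[...,2]
for lo,hi,z in ((.041,.052,.045),(.075,.09,.083)):
    m=b&(zz>lo)&(zz<hi); w=(X[m][:,:2]*1000).astype(np.float32); print('keeper',lo,m.sum(),np.median(zz[m]),cv2.minAreaRect(w),w.mean(0))
e=[W(a,.045) for a in ((302,235),(275,372))]; print('bar ends',e,hd(e[0]-e[1]),np.linalg.norm(e[0]-e[1]),(e[0]+e[1])/2)
E
```

```text
[[ 664.   -11. ]
 [ 701.5 -128.7]
 [ 559.7 -172.9]
 [ 521.3  -56.2]] [np.float64(123.5), np.float64(148.5), np.float64(122.9), np.float64(149.7)]
headings 17.54245391112502 17.301679600866304 17.67968195971386 18.247356030690412
index [554.65436428 -52.75645159] [ 588.48684971 -156.47948296] 18.06534387714767 [ 571.57060699 -104.61796727]
narrow [[651.9, -38.9], [656.7, -52.0], [551.9, -84.5], [547.9, -71.3]] centre [602.1 -61.7] 17.31060618050809 17.207652155167278 [np.float64(14.0), np.float64(109.8), np.float64(13.8), np.float64(109.0)]
wide [[671.2, -97.3], [678.5, -119.5], [574.6, -152.3], [567.5, -129.6]] centre [ 622.9 -124.6] 17.295395289600524 17.515728165426957 [np.float64(23.3), np.float64(109.0), np.float64(23.8), np.float64(108.6)]
depth rect ((605.9136962890625, -93.28611755371094), (161.976806640625, 124.1881332397461), 17.87664794921875) z 0.03053781945079126
keeper 0.041 371 0.04551058530342597 ((571.8651123046875, -104.4657211303711), (15.449304580688477, 84.09123992919922), 82.48700714111328) [ 587.11237 -107.16544]
keeper 0.075 484 0.08309965765446814 ((572.2799682617188, -104.44760131835938), (12.882879257202148, 35.4555549621582), 80.1799545288086) [ 573.50684 -104.70438]
bar ends [array([ 611.41055942, -111.93838434]), array([534.04483745, -98.15557702])] -10.101344655002928 78.58384510918833 [ 572.72769843 -105.04698068]
```

The jig's heading is 17.5° and its centre is (0.612, -0.0926). Its measured sizes come out at 123 x 149 mm. The pivot at (0.572, -0.1045) agrees with the value implied by the jig centre. The keeper is at about 62.5° (1.09 rad), so it must turn by about +21°.

```bash
python3 - <<'E'
from h import *
plan([.572,-.1045,.115],np.radians(-100),4)
E
```

```text
4 rows: [[-4.9, 4.6, 31.6, 0.1, 0.0, 2.9], [-4.7, 4.9, 31.6, 0.1, 0.0, 2.9], [-4.4, 5.1, 31.6, 0.1, 0.0, 2.9], [-4.2, 5.4, 31.6, 0.1, 0.0, 2.9]]
```

>>> arm_command(targets=[[-5,4.6,31,0.1,0,2.9],[-5,5,31,0.1,0,2.9],[-4.4,5,31,0.1,0,2.9],[-4,5.4,31,0.1,0,2.9],[0,0,0,0,0,0],[0,0,0,0,0,0]], grip=45, grip_force=25)

```text
clock: 2.95
position: [0.5712, -0.1122, 0.1153]
tool_rot: [-3.136, -0.001, -1.758]
force: [0.7, 0.3, 0.0]
grip_width: 0.0379
```

```bash
python3 - <<'E'
from h import *
plan([.572,-.1045,.069],np.radians(-100),3)
E
```

```text
3 rows: [[-2.6, 0.3, 15.4, -0.1, -0.0, -0.2], [-2.6, 0.3, 15.4, -0.1, -0.0, -0.2], [-2.6, 0.2, 15.4, -0.1, -0.0, -0.2]]
```

>>> arm_command(targets=[[-8,1,0,-0.2,0,-0.6],[0,0,16,0,0,0],[0,0,15,0,0,0],[0,0,15,0,0,0],[0,0,0,0,0,0]])

```text
clock: 3.45
position: [0.5748, -0.1051, 0.0704]
tool_rot: [-3.133, 0.0, -1.744]
force: [-0.1, 0.2, 0.5]
grip_width: 0.0381
```

>>> arm_command(targets=[[0,0,0,0,0,0],[0,0,0,0,0,0],[0,0,0,0,0,0],[0,0,0,0,0,0],[0,0,0,0,0,0],[0,0,0,0,0,0]], grip=0)

```text
clock: 4.05
position: [0.5746, -0.1046, 0.0701]
tool_rot: [-3.134, 0.001, -1.744]
force: [2.8, 0.5, -8.1]
grip_width: 0.0125
```

>>> arm_command(targets=[[0,0,0,0,0,-5.3],[0,0,0,0,0,-5.3],[0,0,0,0,0,-5.3],[0,0,0,0,0,-5.3],[0,0,0,0,0,0],[0,0,0,0,0,0]])

```text
clock: 4.65
position: [0.5747, -0.1032, 0.0702]
tool_rot: [-3.134, -0.001, -1.362]
force: [1.3, 1.6, -7.0]
grip_width: 0.0125
```

>>> arm_command(targets=[[0,0,0,0,0,0],[0,0,0,0,0,0],[0,0,0,0,0,0],[0,0,-40,0,0,0],[0,0,-40,0,0,0]], grip=45)

```text
clock: 5.15
position: [0.5722, -0.1035, 0.1486]
tool_rot: [-3.141, 0.0, -1.368]
force: [0.6, 0.7, 0.1]
grip_width: 0.0385
```

```bash
python3 - <<'E'
from h import *
plan([.560,-.352,.13],np.radians(-20.2),8)
E
```

```text
8 rows: [[30.1, 7.7, 2.3, -0.0, -0.0, -7.3], [28.9, 11.5, 2.3, -0.0, -0.0, -7.3], [27.2, 15.1, 2.3, -0.0, -0.0, -7.3], [25.1, 18.4, 2.3, -0.0, -0.0, -7.3], [22.6, 21.4, 2.3, -0.0, -0.0, -7.3], [19.7, 24.1, 2.3, -0.0, -0.0, -7.3], [16.5, 26.4, 2.3, -0.0, -0.0, -7.3], [13.0, 28.3, 2.3, -0.0, -0.0, -7.3]]
```

>>> arm_command(targets=[[30,8,2.3,0,0,-7.3],[29,11.5,2.3,0,0,-7.3],[27,15,2.3,0,0,-7.3],[25,18.4,2.3,0,0,-7.3],[22.6,21.4,2.3,0,0,-7.3],[19.7,24,2.3,0,0,-7.3],[16.5,26.4,2.3,0,0,-7.3],[13,28.3,2.3,0,0,-7.3]])

```text
clock: 5.95
position: [0.568, -0.357, 0.1388]
tool_rot: [-3.14, -0.013, -0.31]
force: [-1.3, 0.4, -0.2]
grip_width: 0.0384
```

>>> arm_command(targets=[[0,0,0,0,0,0],[0,0,0,0,0,0]])

```text
clock: 6.15
position: [0.566, -0.3626, 0.138]
tool_rot: [-3.142, -0.013, -0.313]
force: [-0.1, 0.1, -0.1]
grip_width: 0.0385
```

```bash
python3 - <<'E'
from h import *
f=grab('wrist');pickle.dump(f,open('w3.pkl','wb'));save('w3',f)
plate(f,(280,380,100,400))
plan([.560,-.352,.13],np.radians(-20.2),1)
E
```

```text
mask 2448 z pct [0.03  0.05  0.07  0.072 0.204]
tall z 0.0705 centre mm 560.5 -351.2 size 52.7 10.4 angle 70.7 n 1199 pix (306.0, 209.5)
step z 0.0306 centre mm 538.5 -411.5 size 34.6 10.1 angle 70.8 n 542 pix (306.0, 265.0)
heading deg 70.0 dist (53.5) 64.2
1 rows: [[-8.9, -8.6, 7.9, 0.0, -0.7, 2.3]]
```

The closer view gives (0.5605, -0.3512), heading 70.4°, with the step end 81.5 mm from the point as specified. Going down.

>>> arm_command(targets=[[-9,-9,0,0,-0.7,1.7],[0,0,0,0,0,0]])

```text
clock: 6.4
position: [0.5602, -0.3498, 0.1382]
tool_rot: [3.141, -0.0, -0.345]
force: [0.4, 0.0, 0.1]
grip_width: 0.0381
```

```bash
python3 - <<'E'
from h import *
plan([.5605,-.3512,.05],np.radians(-19.6),4)
E
```

```text
4 rows: [[0.2, 0.3, 22.0, 0.0, -0.0, -0.0], [0.2, 0.3, 22.0, 0.0, -0.0, -0.0], [0.2, 0.3, 22.0, 0.0, -0.0, -0.0], [0.2, 0.3, 22.0, 0.0, -0.0, -0.0]]
```

>>> arm_command(targets=[[0.2,0.3,22,0,0,0],[0.2,0.3,22,0,0,0],[0.2,0.3,22,0,0,0],[0.2,0.3,21,0,0,0],[0,0,0,0,0,0]])

```text
clock: 6.9
position: [0.5642, -0.3491, 0.051]
tool_rot: [3.14, -0.006, -0.34]
force: [-0.2, 0.6, -0.5]
grip_width: 0.0381
```

>>> arm_command(targets=[[0,0,0,0,0,0],[0,0,0,0,0,0],[0,0,0,0,0,0],[0,0,0,0,0,0],[0,0,0,0,0,0],[0,0,0,0,0,0]], grip=0, grip_force=40)

```text
clock: 7.5
position: [0.5665, -0.3492, 0.0557]
tool_rot: [3.139, -0.011, -0.339]
force: [-1.0, -0.6, -0.7]
grip_width: 0.0118
```

>>> arm_command(targets=[[0,0,-20,0,0,0],[0,0,-30,0,0,0],[0,0,-40,0,0,0],[0,0,0,0,0,0]])

```text
clock: 7.9
position: [0.5652, -0.3484, 0.1482]
tool_rot: [3.139, -0.009, -0.339]
force: [0.9, 0.6, -0.4]
grip_width: 0.0115
```

```bash
python3 - <<'E'
from h import *
plan([.6288,-.0527,.15],np.radians(-72.5),8)
E
```

```text
8 rows: [[-4.8, -37.5, -0.4, -0.0, -0.1, 6.6], [-9.1, -36.7, -0.4, -0.0, -0.1, 6.6], [-13.3, -35.4, -0.4, -0.0, -0.1, 6.6], [-17.3, -33.6, -0.4, -0.0, -0.1, 6.6], [-21.0, -31.4, -0.3, -0.0, -0.1, 6.6], [-24.5, -28.8, -0.3, -0.0, -0.1, 6.6], [-27.7, -25.7, -0.3, -0.0, -0.1, 6.6], [-30.5, -22.4, -0.3, -0.0, -0.1, 6.6]]
```

>>> arm_command(targets=[[-5,-37.5,0,0,0,6.6],[-9,-36.7,0,0,0,6.6],[-13,-35.4,0,0,0,6.6],[-17,-33.6,0,0,0,6.6],[-21,-31.4,0,0,0,6.6],[-24.5,-29,0,0,0,6.6],[-28,-26,0,0,0,6.6],[-30,-22,0,0,0,6.6]])

```text
clock: 8.7
position: [0.6339, -0.052, 0.1471]
tool_rot: [-3.134, -0.012, -1.306]
force: [0.4, 0.4, 0.0]
grip_width: 0.0113
```

>>> arm_command(targets=[[0,0,0,0,0,0],[0,0,0,0,0,0]])

```text
clock: 8.9
position: [0.6349, -0.0445, 0.1468]
tool_rot: [-3.133, -0.01, -1.302]
force: [0.6, -0.7, -0.5]
grip_width: 0.0115
```

```bash
python3 - <<'E'
from h import *
f=grab('wrist');pickle.dump(f,open('w4.pkl','wb'));save('w4',f)
s=f['state'];print(s['clock'],s['position'],s['tool_rot'],s['grip_width'])
plan([.6288,-.0527,.15],np.radians(-72.5),1)
E
```

```text
8.9 [ 0.63488235 -0.04445534  0.14675771] [-3.1325552  -0.00997287 -1.30192571] 0.01152818418994597
1 rows: [[6.9, 8.2, -3.2, -0.5, -0.5, -2.1]]
```

View pics/w4.png

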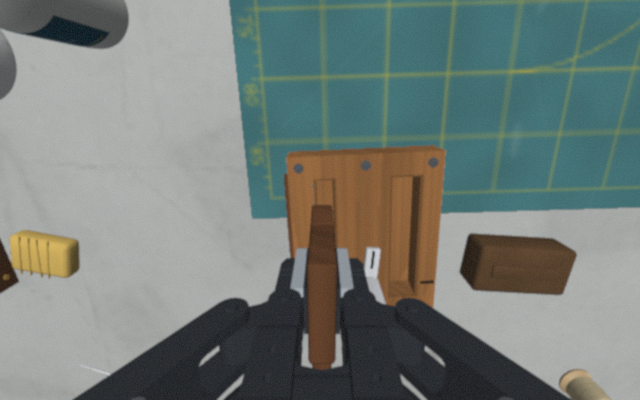

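The held plate's top face spans rows 250 to 368 near column 322, and the lower edge of its tall end is at (321,207). The narrow slot lies just ahead of it at (325,185). Next I measure where the plate sits in the tool frame.

```bash
cat >> h.py <<'E'
def inhand(f,u0=300,u1=345,lo=-.045,hi=.005):
    """held plate top face in the tool frame (mm) by colour and depth"""
    v,u=np.mgrid[:400,:640]; D=f['depth']; H=f['hand_eye']
    T=np.stack([(u-f['cx'])/f['f']*D,(v-f['cy'])/f['f']*D,D],-1)@H[:3,:3].T+H[:3,3]
    hsv=cv2.cvtColor(f['color'],cv2.COLOR_RGB2HSV).astype(int)
    m=(hsv[...,1]>75)&(hsv[...,2]<170)&(u>u0)&(u<u1)&(v>150)&(T[...,2]<hi)&(T[...,2]>lo)
    z=T[m][:,2]; print('top z mm',np.percentile(z,[5,25,50,75,95])*1000)
    k=m&(abs(T[...,2]-np.median(z))<.005); w=(T[k][:,:2]*1000).astype(np.float32)
    print('n',k.sum(),'rect',cv2.minAreaRect(w),'y range',np.percentile(w[:,1],[1,99]),'x',np.percentile(w[:,0],[2,98]))
E
python3 - <<'E'
from h import *
f=pickle.load(open('w4.pkl','rb')); inhand(f)
hsv=cv2.cvtColor(f['color'],cv2.COLOR_RGB2HSV)
# slot/jig re-measure: jig far corners & slot corners at z=.03
X=cloud(f);m=np.zeros((400,640),bool);m[130:300,270:460]=1
for (u,v) in ((288,153),(444,148),(314,181),(334,180),(391,177),(412,177)): print(u,v,(wcast(f)(u,v,.03)*1000).round(1),X[v+3,u if u!=444 else 440].round(3))
E
```

```text
top z mm [-19.04296186 -18.44477602 -18.01124655 -17.33195892  -1.85461338]
n 2894 rect ((0.6495528221130371, 4.69305419921875), (12.264785766601562, 51.06787872314453), 0.6098797917366028) y range [-20.2687792   28.41440512] x [-4.93792787  6.02947696]
288 153 [667.5 -10.4  30. ] [ 0.664 -0.011  0.024]
444 148 [ 703.2 -126.1   30. ] [ 0.7   -0.124  0.031]
314 181 [651.2 -35.7  30. ] [ 0.649 -0.036  0.03 ]
334 180 [656.2 -50.9  30. ] [ 0.653 -0.052  0.029]
391 177 [670.5 -94.   30. ] [ 0.668 -0.095  0.03 ]
412 177 [ 674.9 -110.2   30. ] [ 0.669 -0.12   0.007]
```

```bash
python3 - <<'E'
from h import *
plan([.6333,-.0502,.09],np.radians(-72.5),3)
E
```

```text
3 rows: [[1.7, 1.3, 18.9, -0.2, -0.2, -0.7], [1.7, 1.2, 18.9, -0.2, -0.2, -0.7], [1.8, 1.2, 18.9, -0.2, -0.2, -0.7]]
```

>>> arm_command(targets=[[1.7,1.3,19,-0.2,-0.2,-0.7],[1.7,1.2,19,-0.2,-0.2,-0.7],[1.8,1.2,19,-0.2,-0.2,-0.7],[0,0,0,0,0,0]])

```text
clock: 9.35
position: [0.6319, -0.0546, 0.0847]
tool_rot: [3.138, 0.002, -1.264]
force: [0.3, 0.2, -0.6]
grip_width: 0.0111
```

```bash
python3 - <<'E'
from h import *
f=grab('wrist');pickle.dump(f,open('w5.pkl','wb'))
s=f['state'];print(s['clock'],s['position'],s['tool_rot'],s['grip_width'])
plan([.6333,-.0502,.09],np.radians(-72.5),1); inhand(f)
cv2.imwrite('pics/w5.png',cv2.resize(f['color'][90:310,240:480,::-1],None,fx=2.5,fy=2.5,interpolation=cv2.INTER_CUBIC))
E
```

```text
9.35 [ 0.63188179 -0.05463472  0.08469863] [ 3.13832017e+00  1.70904619e-03 -1.26402283e+00] 0.011126907945279369
1 rows: [[-4.0, -2.1, -4.0, 0.1, 0.1, 0.0]]
top z mm [-19.11934894 -18.47000558 -18.03238885 -17.35814972  -1.84236742]
n 2971 rect ((0.7814807891845703, 4.5160369873046875), (12.272841453552246, 50.68073272705078), 0.18610425293445587) y range [-20.24245338  28.57340469] x [-5.11151543  6.22275858]
```

View pics/w5.png

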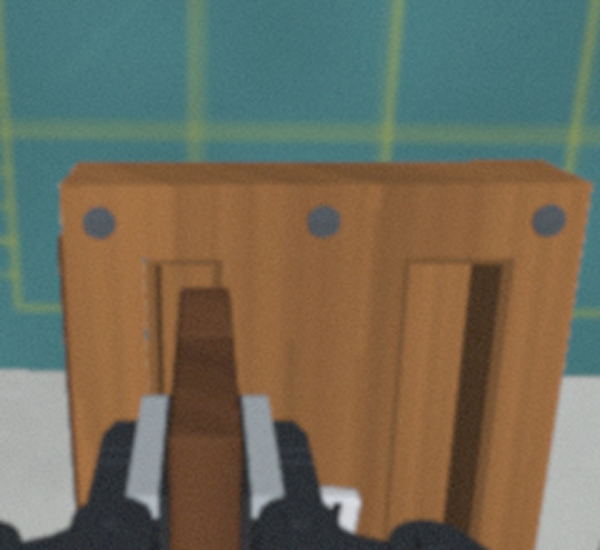

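In this crop the plate's lower end edge spans (180 to 230, 290) and the slot's mouth spans about 148 to 221 at row 262. The plate is about 4 mm to the right and 2 mm short, which agrees with the computed correction.

>>> arm_command(targets=[[-4.2,-2.3,-2,0.1,0.1,0],[0,0,0,0,0,0],[0,0,0,0,0,0]])

```text
clock: 9.7
position: [0.634, -0.0502, 0.0892]
tool_rot: [-3.14, -0.001, -1.266]
force: [-0.5, 0.4, -0.9]
grip_width: 0.0111
```

```bash
python3 - <<'E'
from h import *
f=grab('wrist');pickle.dump(f,open('w6.pkl','wb'))
s=f['state'];print(s['clock'],s['position'],s['tool_rot'],s['grip_width'])
plan([.6333,-.0502,.087],np.radians(-72.5),1)
cv2.imwrite('pics/w6.png',cv2.resize(f['color'][180:270,280:350,::-1],None,fx=6,fy=6,interpolation=cv2.INTER_CUBIC))
E
```

```text
9.7 [ 0.63401943 -0.05021829  0.08919787] [-3.14030676e+00 -1.11097710e-03 -1.26590575e+00] 0.01111743741427264
1 rows: [[-0.1, 0.8, 2.3, -0.1, -0.1, -0.0]]
```

View pics/w6.png

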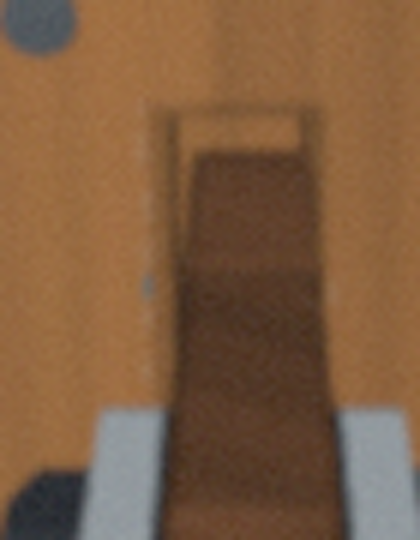

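The plate is about 1.4 mm to the right of the slot's centre and about 0.8 mm too far in. I'll correct both and lower it gently.

>>> arm_command(targets=[[-1.3,0.8,2,0,0,0],[0,0,3,0,0,0],[0,0,4,0,0,0],[0,0,4,0,0,0]])

```text
clock: 10.15
position: [0.6334, -0.0489, 0.0768]
tool_rot: [-3.138, -0.002, -1.265]
force: [-0.9, -0.3, -1.3]
grip_width: 0.0114
```

>>> arm_command(targets=[[0,0,5,0,0,0],[0,0,5,0,0,0],[0,0,4,0,0,0]])

```text
clock: 10.45
position: [0.6333, -0.0489, 0.061]
tool_rot: [-3.139, -0.002, -1.265]
force: [1.2, -0.3, -1.4]
grip_width: 0.0118
```

>>> arm_command(targets=[[0,0,3,0,0,0],[0,0,2,0,0,0],[0,0,1,0,0,0]])

```text
clock: 10.75
position: [0.634, -0.0488, 0.0579]
tool_rot: [-3.138, -0.002, -1.266]
force: [-7.8, 0.7, 14.3]
grip_width: 0.0116
```

>>> arm_command(targets=[[0,0,0,0,0,0],[0,0,0,0,0,0],[0,0,0,0,0,0],[0,0,-30,0,0,0],[0,0,-40,0,0,0],[0,0,-40,0,0,0]], grip=45)

```text
clock: 11.35
position: [0.6309, -0.0484, 0.165]
tool_rot: [3.137, 0.001, -1.265]
force: [0.3, -0.9, -0.1]
grip_width: 0.0382
```

```bash
python3 - <<'E'
from h import *
f=grab('wrist');pickle.dump(f,open('w7.pkl','wb'));save('w7',f)
print(f['state']['clock'],f['state']['position'])
plate(f,(280,360,100,400))
g=pickle.load(open('top.pkl','rb'))
def P(u,v,z):
    d=g['R'].T@np.array([(u-g['cx'])/g['f'],(v-g['cy'])/g['f'],1]);o=-g['R'].T@g['t'];return (o+d*(z-o[2])/d[2])
Q=lambda a:P(185+a[0]/5,175+a[1]/5,.07)
c=[Q(a) for a in ((102,47),(135,42),(158,130),(123,138))]; print(np.round(c,3))
d=c[0]-c[3];h=np.arctan2(d[1],d[0]);print(h*57.3); m=np.mean(c,0);print(m)
plan([m[0],m[1],.2],h-np.pi/2,9)
E
```

```text
11.35 [ 0.63088295 -0.04840955  0.16501829]
mask 13674 z pct [0.002 0.016 0.03  0.031 0.076]
tall z 0.0764 centre mm 629.3 -51.1 size 55.5 11.7 angle 17.5 n 1114 pix (323.5, 211.5)
step z 0.0306 centre mm 602.7 -61.4 size 151.3 61.4 angle 17.9 n 9049 pix (323.5, 219.5)
heading deg 21.1 dist (53.5) 28.6
[[0.561 0.27  0.07 ]
 [0.565 0.252 0.07 ]
 [0.518 0.233 0.07 ]
 [0.512 0.251 0.07 ]]
21.200973976803496
[0.53911353 0.25130273 0.07      ]
9 rows: [[-34.9, -0.0, -3.2, -0.0, -0.0, -0.4], [-34.9, -0.3, -3.2, -0.0, -0.0, -0.4], [-34.9, -0.5, -3.2, -0.0, -0.0, -0.4], [-34.9, -0.8, -3.2, -0.0, -0.0, -0.4], [-34.9, -1.0, -3.2, -0.0, -0.0, -0.4], [-34.9, -1.3, -3.2, -0.0, -0.0, -0.4], [-34.9, -1.5, -3.1, -0.0, -0.0, -0.4], [-34.9, -1.8, -3.1, -0.0, -0.0, -0.4], [-34.9, -2.0, -3.1, -0.0, -0.0, -0.4]]
```

The narrow plate is home: its top is at z = 76.4 mm (76 expected) and its tilt is negligible. Now for the wide plate.

>>> arm_command(targets=[[-30,0,-20,0,0,0],[-38,0,-15,0,0,-0.5],[-40,-1,0,0,0,-0.5],[-40,-1,0,0,0,-0.5],[-40,-1,0,0,0,-0.5],[-40,-2,0,0,0,-0.5],[-40,-2,0,0,0,-0.5],[-40,-2,0,0,0,-0.5]], grip=60)

```text
clock: 12.2
position: [0.5435, 0.2499, 0.2085]
tool_rot: [-3.132, -0.006, -1.214]
force: [1.1, 0.4, -0.2]
grip_width: 0.0516
```

>>> arm_command(targets=[[0,0,0,0,0,0],[0,0,20,0,0,0],[0,0,0,0,0,0]])

```text
clock: 12.5
position: [0.5409, 0.2572, 0.1874]
tool_rot: [-3.132, -0.003, -1.204]
force: [0.3, -0.9, 0.8]
grip_width: 0.0511
```

```bash
python3 - <<'E'
from h import *
f=grab('wrist');pickle.dump(f,open('w8.pkl','wb'));save('w8',f)
print(f['state']['clock'],f['state']['position'],f['state']['tool_rot'])
plate(f,(200,420,80,350))
E
```

```text
12.5 [0.54093209 0.25723738 0.18742087] [-3.13175754e+00 -2.84375598e-03 -1.20376847e+00]
mask 4408 z pct [0.016 0.019 0.031 0.071 0.214]
tall z 0.0705 centre mm 543.3 254.1 size 51.7 17.8 angle 20.6 n 1350 pix (325.0, 200.0)
step z 0.0304 centre mm 484.5 232.7 size 36.6 18.0 angle 20.6 n 796 pix (323.0, 247.5)
heading deg 20.0 dist (53.5) 62.6
```

View pics/w8.png

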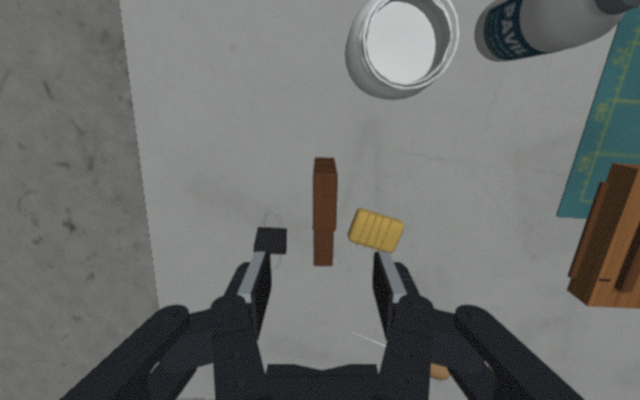

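The view shows the wide plate at (325,200) with its step toward the bottom, the wax at (376,230) and the large clip at (270,240). Both bystanders are lower than the fingertips will go, which is about 33 mm.

```bash
python3 - <<'E'
from h import *
plan([.5428,.254,.12],np.radians(-69.6),2)
E
```

```text
2 rows: [[1.6, 0.5, 34.5, -0.3, -0.1, 0.3], [1.6, 0.3, 34.5, -0.3, -0.1, 0.3]]
```

>>> arm_command(targets=[[1.6,0.5,34,-0.3,-0.1,0.3],[1.6,0.3,34,-0.3,-0.1,0.3],[0,0,0,0,0,0]], grip=47)

```text
clock: 12.85
position: [0.5456, 0.2528, 0.1224]
tool_rot: [-3.136, 0.001, -1.218]
force: [-0.5, 0.3, 0.1]
grip_width: 0.0402
```

```bash
python3 - <<'E'
from h import *
plan([.5428,.254,.12],np.radians(-69.6),1)
E
```

```text
1 rows: [[-2.1, 2.2, 2.4, -0.3, 0.0, -0.2]]
```

>>> arm_command(targets=[[-2,2,10,-0.3,0,-0.2],[0,0,20,0,0,0],[0,0,20,0,0,0],[0,0,15,0,0,0],[0,0,7,0,0,0],[0,0,0,0,0,0]])

```text
clock: 13.45
position: [0.547, 0.2551, 0.0549]
tool_rot: [-3.133, 0.001, -1.216]
force: [-0.0, -0.7, -0.3]
grip_width: 0.0403
```

```bash
python3 - <<'E'
from h import *
plan([.5428,.254,.05],np.radians(-69.6),1)
E
```

```text
1 rows: [[-0.4, 4.4, 4.8, -0.5, 0.1, -0.1]]
```

>>> arm_command(targets=[[0,4.4,4.5,-0.5,0,0],[0,0,0,0,0,0]])

```text
clock: 13.65
position: [0.5432, 0.2537, 0.0514]
tool_rot: [-3.141, 0.002, -1.216]
force: [-0.5, 0.6, -0.6]
grip_width: 0.0401
```

>>> arm_command(targets=[[0,0,0,0,0,0],[0,0,0,0,0,0],[0,0,0,0,0,0],[0,0,0,0,0,0],[0,0,0,0,0,0]], grip=0, grip_force=50)

```text
clock: 14.15
position: [0.5438, 0.254, 0.0527]
tool_rot: [-3.139, 0.002, -1.216]
force: [0.7, 0.7, -1.6]
grip_width: 0.0194
```

>>> arm_command(targets=[[0,0,-15,0,0,0],[0,0,-35,0,0,0],[0,0,-45,0,0,0],[0,0,-20,0,0,0],[0,0,0,0,0,0]])

```text
clock: 14.65
position: [0.543, 0.2536, 0.1752]
tool_rot: [-3.14, 0.002, -1.215]
force: [0.7, 0.1, -1.8]
grip_width: 0.0196
```

```bash
python3 - <<'E'
from h import *
f=grab('wrist');inhand(f,295,350)
plan([.650,-.114,.17],np.radians(-72.5),9)
E
```

```text
top z mm [-19.27900057 -18.71066694 -18.28682844 -17.69290332  -2.3486686 ]
n 5024 rect ((0.6440916061401367, 1.7000484466552734), (51.251487731933594, 19.74250602722168), 89.57066345214844) y range [-23.41250536  25.43330708] x [-8.67295111  9.8833914 ]
9 rows: [[42.4, 3.0, 0.4, -0.0, 0.0, 0.3], [42.4, 2.8, 0.4, -0.0, 0.0, 0.3], [42.4, 2.6, 0.4, -0.0, 0.0, 0.3], [42.5, 2.3, 0.4, -0.0, 0.0, 0.3], [42.5, 2.1, 0.4, -0.0, 0.0, 0.3], [42.5, 1.9, 0.4, -0.0, 0.0, 0.3], [42.5, 1.6, 0.4, -0.0, 0.0, 0.3], [42.5, 1.4, 0.4, -0.0, 0.0, 0.3], [42.5, 1.1, 0.4, -0.0, 0.0, 0.3]]
```

>>> arm_command(targets=[[42,3,0,0,0,0.3],[42,3,0,0,0,0.3],[42,2.6,0,0,0,0.3],[42,2.3,0,0,0,0.3],[42,2,0,0,0,0.3],[42,2,0,0,0,0.3],[42,1.6,0,0,0,0.3],[42,1.4,0,0,0,0.3]])

```text
clock: 15.5
position: [0.636, -0.0738, 0.1666]
tool_rot: [3.134, 0.007, -1.246]
force: [1.6, -0.2, -1.6]
grip_width: 0.0191
```

```bash
python3 - <<'E'
from h import *
plan([.6509,-.1131,.12],np.radians(-72.5),3)
E
```

```text
3 rows: [[14.1, -0.6, 15.4, 0.2, 0.1, 0.4], [14.1, -0.7, 15.4, 0.2, 0.1, 0.4], [14.0, -0.7, 15.5, 0.2, 0.1, 0.4]]
```

>>> arm_command(targets=[[20,-1,5,0.3,0.2,0.5],[18,-1,15,0.3,0.2,0.5],[4,0,25,0,0,0],[0,0,0,0,0,0],[0,0,0,0,0,0]])

```text
clock: 16.0
position: [0.6496, -0.1218, 0.1157]
tool_rot: [3.139, -0.0, -1.273]
force: [0.8, -0.5, -1.2]
grip_width: 0.0191
```

```bash
python3 - <<'E'
from h import *
plan([.6509,-.1131,.089],np.radians(-72.5),2)
E
```

```text
2 rows: [[-4.0, -2.0, 13.4, 0.1, -0.0, -0.2], [-4.0, -2.0, 13.4, 0.1, -0.0, -0.2]]
```

>>> arm_command(targets=[[-4,-2,13,0.1,0,-0.2],[-4,-2,13,0.1,0,-0.2],[0,0,0,0,0,0],[0,0,0,0,0,0]])

```text
clock: 16.4
position: [0.6516, -0.1092, 0.0892]
tool_rot: [-3.139, 0.0, -1.262]
force: [0.5, 0.7, -2.0]
grip_width: 0.0191
```

```bash
python3 - <<'E'
from h import *
f=grab('wrist');pickle.dump(f,open('w9.pkl','wb'))
s=f['state'];print(s['clock'],s['position'],s['tool_rot'])
plan([.6509,-.1131,.087],np.radians(-72.5),1)
cv2.imwrite('pics/w9.png',cv2.resize(f['color'][170:270,270:370,::-1],None,fx=6,fy=6,interpolation=cv2.INTER_CUBIC))
E
```

```text
16.4 [ 0.65159077 -0.10918694  0.08916769] [-3.13920980e+00  2.76403819e-04 -1.26197054e+00]
1 rows: [[3.7, 1.8, 2.2, -0.1, 0.0, 0.2]]
```

View pics/w9.png

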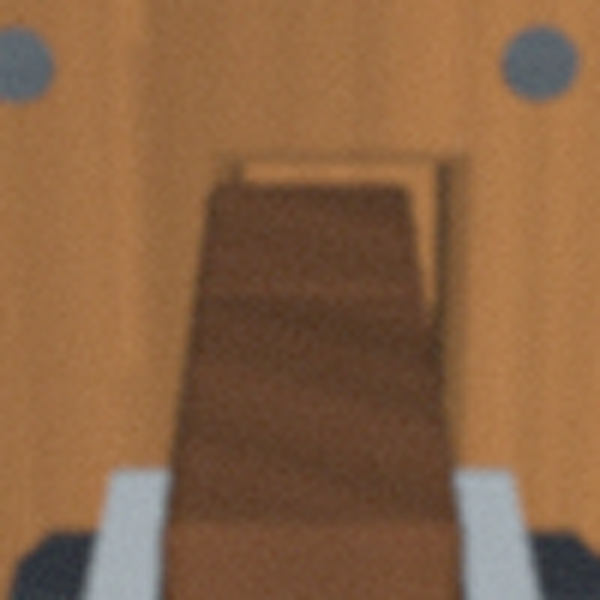

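The plate end's mid-column is about 308 and the slot's is about 340, so the plate must go 3.7 mm to the right, as planned. Its end edge at row 185 is about 2 mm too far in.

>>> arm_command(targets=[[3.7,2.2,0,-0.1,0,0.2],[0,0,0,0,0,0],[0,0,0,0,0,0]])

```text
clock: 16.75
position: [0.6509, -0.114, 0.0902]
tool_rot: [-3.14, -0.0, -1.266]
force: [-0.0, -0.5, -2.6]
grip_width: 0.0194
```

```bash
python3 - <<'E'
from h import *
f=grab('wrist');pickle.dump(f,open('w10.pkl','wb'))
s=f['state'];print(s['clock'],s['position'],s['tool_rot'])
plan([.6509,-.1131,.087],np.radians(-72.5),1)
# columns of the plate end and slot: intensity profile along a row, and rows along a column
hsv=cv2.cvtColor(f['color'],cv2.COLOR_RGB2GRAY)
print('row194',hsv[195:198,300:352].mean(0).astype(int).tolist()); print('row plate',hsv[206:210,300:352].mean(0).astype(int).tolist())
print('col',hsv[185:215,315:330].mean(1).astype(int).tolist())
E
```

```text
16.75 [ 0.65093293 -0.11397629  0.09023184] [-3.13997508e+00 -3.67994509e-04 -1.26603051e+00]
1 rows: [[-1.0, -0.3, 3.2, -0.1, -0.0, -0.0]]
row194 [101, 90, 80, 85, 112, 127, 132, 131, 131, 134, 133, 132, 131, 128, 129, 127, 129, 131, 131, 134, 134, 133, 131, 129, 128, 127, 132, 132, 134, 132, 131, 129, 130, 131, 132, 122, 96, 84, 93, 100, 111, 121, 130, 130, 131, 131, 135, 133, 133, 132, 129, 129]
row plate [100, 97, 81, 65, 63, 67, 70, 73, 72, 72, 70, 71, 73, 73, 72, 73, 70, 72, 73, 72, 73, 75, 74, 75, 74, 75, 74, 75, 73, 74, 73, 72, 73, 72, 71, 71, 69, 71, 74, 86, 105, 122, 129, 130, 133, 131, 133, 134, 134, 132, 130, 129]
col [122, 123, 123, 122, 122, 119, 111, 107, 116, 127, 130, 131, 131, 130, 121, 99, 76, 68, 68, 72, 73, 74, 74, 74, 72, 72, 72, 72, 73, 73]
```

```bash
python3 - <<'E'
from h import *
f=pickle.load(open('w10.pkl','rb')); g=f['color'].astype(int)
for r in (201,202,203): print(r,g[r,298:345].sum(1).tolist())
E
```

```text
201 [298, 298, 277, 271, 224, 237, 259, 259, 234, 228, 225, 218, 211, 217, 239, 218, 223, 223, 221, 218, 215, 220, 203, 222, 217, 216, 230, 209, 221, 219, 223, 218, 216, 220, 217, 228, 215, 220, 205, 211, 246, 276, 307, 332, 365, 362, 371]
202 [312, 291, 287, 272, 232, 208, 233, 221, 198, 202, 220, 203, 212, 209, 209, 204, 198, 196, 190, 204, 201, 197, 204, 189, 196, 194, 183, 197, 202, 197, 187, 209, 196, 187, 188, 188, 187, 193, 208, 202, 236, 271, 306, 349, 350, 360, 367]
203 [322, 285, 288, 261, 229, 210, 184, 201, 202, 212, 209, 206, 206, 212, 215, 209, 203, 209, 202, 205, 197, 200, 191, 202, 193, 187, 199, 192, 193, 187, 182, 197, 186, 191, 187, 196, 195, 189, 193, 202, 221, 273, 295, 344, 368, 370, 370]
```

>>> arm_command(targets=[[-1.1,0.4,2,0,0,0],[0,0,4,0,0,0],[0,0,4,0,0,0],[0,0,4,0,0,0]])

```text
clock: 17.2
position: [0.6505, -0.1133, 0.0759]
tool_rot: [-3.139, -0.001, -1.266]
force: [-0.7, 0.5, -2.5]
grip_width: 0.0197
```

>>> arm_command(targets=[[0,0,5,0,0,0],[0,0,5,0,0,0],[0,0,4,0,0,0]])

```text
clock: 17.5
position: [0.6503, -0.1132, 0.0601]
tool_rot: [-3.14, -0.001, -1.266]
force: [-0.0, -0.1, -2.3]
grip_width: 0.0194
```

>>> arm_command(targets=[[0,0,3,0,0,0],[0,0,2,0,0,0]])

```text
clock: 17.7
position: [0.6505, -0.1132, 0.0579]
tool_rot: [-3.14, -0.001, -1.267]
force: [-21.4, 3.6, 54.4]
grip_width: 0.0192
```

>>> arm_command(targets=[[0,0,0,0,0,0],[0,0,0,0,0,0],[0,0,0,0,0,0],[0,0,-30,0,0,0],[0,0,-40,0,0,0],[0,0,-40,0,0,0],[0,0,0,0,0,0]], grip=45)

```text
clock: 18.4
position: [0.6501, -0.113, 0.1704]
tool_rot: [-3.141, -0.0, -1.266]
force: [1.0, -0.6, 1.0]
grip_width: 0.0387
```

```bash
python3 - <<'E'
from h import *
f=grab('wrist');pickle.dump(f,open('w11.pkl','wb'));save('w11',f)
s=f['state'];print(s['clock'],s['position'],s['tool_rot'],s['qpos'].round(2))
X=cloud(f);v,u=np.mgrid[:400,:640];z=X[...,2]
for n,c in (('narrow',(.629,-.052)),('wide',(.649,-.115))):
    m=(z>.066)&(z<.09)&(np.hypot(X[...,0]-c[0],X[...,1]-c[1])<.032)&(v<330)
    w=(X[m][:,:2]*1000).astype(np.float32);print(n,m.sum(),np.median(z[m]).round(4),np.percentile(z[m],[10,90]).round(4),cv2.minAreaRect(w))
E
```

```text
18.4 [ 0.65005163 -0.11296845  0.17041823] [-3.14114432e+00 -4.94377140e-05 -1.26646717e+00] [ 0.16  0.66 -0.12  1.57  0.09  0.92 -1.26]
narrow 1225 0.0762 [0.0709 0.0772] ((629.5995483398438, -51.216949462890625), (50.15977096557617, 12.671026229858398), 18.279766082763672)
wide 1730 0.0765 [0.0754 0.0773] ((649.3480224609375, -114.31365203857422), (49.86832046508789, 19.790996551513672), 16.890655517578125)
```

Both plates are home, with their tops at 76.2 and 76.5 mm (76 expected). Now for the keeper: I'll turn the hand half a turn so the joint range allows the swing to locked.

```bash
python3 - <<'E'
from h import *
plan([.573,-.104,.16],np.radians(-72.5),2)
E
```

```text
2 rows: [[-15.6, 34.9, 4.0, 0.1, 0.0, -0.0], [-15.6, 34.9, 4.0, 0.1, 0.0, -0.0]]
```

>>> arm_command(targets=[[-15,36,0,0,0,0],[-16,35,0,0,0,0],[0,0,0,0,0,-8.5],[0,0,0,0,0,-8.5],[0,0,0,0,0,-8.5],[0,0,0,0,0,-8.5],[0,0,0,0,0,-8.5],[0,0,0,0,0,-8.5]])

```text
clock: 19.25
position: [0.5652, -0.1031, 0.1597]
tool_rot: [3.139, 0.012, -0.362]
force: [0.2, -0.6, -0.6]
grip_width: 0.0382
```

>>> arm_command(targets=[[0,0,0,0,0,-8.5],[0,0,0,0,0,-8.5],[0,0,0,0,0,-8.5],[0,0,0,0,0,-8.5],[0,0,0,0,0,-8.5],[0,0,0,0,0,-8.5],[0,0,0,0,0,-8.5],[0,0,0,0,0,-8.5]])

```text
clock: 20.05
position: [0.5617, -0.102, 0.1507]
tool_rot: [-3.12, 0.009, 0.837]
force: [-0.2, -0.6, -0.6]
grip_width: 0.0387
```

>>> arm_command(targets=[[0,0,0,0,0,-8.5],[0,0,0,0,0,-8.5],[0,0,0,0,0,-8.5],[0,0,0,0,0,-8.5],[0,0,0,0,0,-8.5],[0,0,0,0,0,0],[0,0,0,0,0,0]])

```text
clock: 20.75
position: [0.5588, -0.1008, 0.1433]
tool_rot: [-3.113, -0.016, 1.586]
force: [-0.2, 0.2, -0.0]
grip_width: 0.0383
```

```bash
python3 - <<'E'
from h import *
f=grab('wrist');pickle.dump(f,open('w12.pkl','wb'));save('w12',f)
s=f['state'];print(s['clock'],s['position'],s['tool_rot'],s['qpos'].round(2))
X=cloud(f);z=X[...,2]
m=(z>.0785)&(z<.09)&(np.hypot(X[...,0]-.573,X[...,1]+.104)<.03)
w=(X[m][:,:2]*1000).astype(np.float32);print(m.sum(),np.median(z[m]),cv2.minAreaRect(w))
plan([.573,-.104,.115],np.radians(101.5),2)
E
```

```text
20.75 [ 0.55881274 -0.10082035  0.14326795] [-3.11254826 -0.01586335  1.58577378] [ 0.65  0.71 -0.84  1.79  0.62  0.96  1.13]
974 0.08326620576163199 ((571.3817749023438, -104.47734832763672), (35.92866897583008, 13.071329116821289), 11.966660499572754)
2 rows: [[-1.9, 7.5, 13.9, -0.8, -0.5, -5.3], [-2.4, 7.1, 14.0, -0.8, -0.5, -5.3]]
```

The wing reads 12.0° (keeper at 84.5°, 1.475 rad), with the pivot at (0.572, -0.104).

>>> arm_command(targets=[[-2,7.5,5,-0.8,-0.5,-5.5],[-2.4,7,5,-0.8,-0.5,-5.5],[0,0,0,0,0,0],[0,0,0,0,0,0]])

```text
clock: 21.2
position: [0.5733, -0.1039, 0.1322]
tool_rot: [3.141, -0.001, 1.77]
force: [-0.4, -0.1, -0.3]
grip_width: 0.0383
```

```bash
python3 - <<'E'
from h import *
plan([.5725,-.104,.115],np.radians(102),1)
E
```

```text
1 rows: [[0.0, -0.9, 17.2, 0.0, -0.0, -0.6]]
```

>>> arm_command(targets=[[0,-0.9,20,0,0,-0.6],[0,0,20,0,0,0],[0,0,17,0,0,0],[0,0,5,0,0,0],[0,0,0,0,0,0]])

```text
clock: 21.7
position: [0.5724, -0.1038, 0.0695]
tool_rot: [3.141, 0.0, 1.765]
force: [-0.3, -0.1, 0.1]
grip_width: 0.0386
```

```bash
python3 - <<'E'
from h import *
plan([.5725,-.104,.069],np.radians(102),1)
E
```

```text
1 rows: [[-0.2, 0.0, 0.5, 0.0, 0.0, -0.8]]
```

>>> arm_command(targets=[[0,0,0,0,0,0],[0,0,0,0,0,0],[0,0,0,0,0,0],[0,0,0,0,0,0],[0,0,0,0,0,0],[0,0,0,0,0,0]], grip=0, grip_force=25)

```text
clock: 22.3
position: [0.5728, -0.1036, 0.0705]
tool_rot: [3.14, -0.001, 1.764]
force: [2.8, 1.4, -9.9]
grip_width: 0.0124
```

>>> arm_command(targets=[[0,0,0,0,0,7],[0,0,0,0,0,7],[0,0,0,0,0,7],[0,0,0,0,0,7],[0,0,0,0,0,0]])

```text
clock: 22.8
position: [0.5727, -0.1044, 0.0706]
tool_rot: [3.14, -0.001, 1.257]
force: [2.1, 1.2, -13.2]
grip_width: 0.0126
```

```bash
python3 - <<'E'
from h import *
s=bot.observe();print(s['tool_rot'],s['force'],s['moment'])
plan([.573,-.104,.069],np.radians(17.5),7)
E
```

```text
[ 3.14044641e+00 -7.06862699e-04  1.25664201e+00] [  2.12716291   1.23733486 -13.18453568] [ 0.03307745 -0.50392567 -0.06821383]
7 rows: [[0.1, 0.0, 0.2, 0.0, -0.0, 7.8], [0.1, 0.0, 0.2, 0.0, -0.0, 7.8], [0.1, 0.0, 0.2, 0.0, -0.0, 7.8], [0.1, -0.0, 0.2, 0.0, -0.0, 7.8], [0.1, -0.0, 0.2, 0.0, -0.0, 7.8], [0.1, -0.0, 0.2, 0.0, -0.0, 7.8], [0.1, -0.0, 0.2, 0.0, -0.0, 7.8]]
```

>>> arm_command(targets=[[0,0,0,0,0,7.8],[0,0,0,0,0,7.8],[0,0,0,0,0,7.8],[0,0,0,0,0,7.8],[0,0,0,0,0,7.8],[0,0,0,0,0,7.8],[0,0,0,0,0,7],[0,0,0,0,0,0]])

```text
clock: 23.6
position: [0.5717, -0.1053, 0.0706]
tool_rot: [3.141, 0.001, 0.314]
force: [2.5, -1.3, -10.1]
grip_width: 0.0125
```

>>> arm_command(targets=[[0,0,0,0,0,0.8],[0,0,0,0,0,0]])

```text
clock: 23.8
position: [0.5717, -0.1054, 0.0705]
tool_rot: [3.141, 0.002, 0.309]
force: [1.8, 0.2, -7.5]
grip_width: 0.0127
```

>>> arm_command(targets=[[0,0,0,0,0,0],[0,0,0,0,0,0],[0,0,0,0,0,0],[0,0,-30,0,0,0],[0,0,-45,0,0,0],[0,0,-45,0,0,0],[0,0,-45,0,0,0],[0,0,0,0,0,0]], grip=45)

```text
clock: 24.6
position: [0.572, -0.1041, 0.2427]
tool_rot: [-3.14, 0.001, 0.32]
force: [0.8, 0.6, -0.7]
grip_width: 0.0389
```

```bash
python3 - <<'E'
from h import *
f=grab('wrist');pickle.dump(f,open('w13.pkl','wb'))
s=f['state'];print(s['clock'],s['position'],s['tool_rot'])
X=cloud(f);z=X[...,2]
m=(z>.0785)&(z<.09)&(np.hypot(X[...,0]-.573,X[...,1]+.104)<.03)
w=(X[m][:,:2]*1000).astype(np.float32);print('wing',m.sum(),cv2.minAreaRect(w))
m=(z>.041)&(z<.052)&(np.hypot(X[...,0]-.573,X[...,1]+.104)<.05)
w=(X[m][:,:2]*1000).astype(np.float32);print('bar',m.sum(),cv2.minAreaRect(w))
for n,c in (('narrow',(.629,-.052)),('wide',(.649,-.115))):
    m=(z>.068)&(z<.09)&(np.hypot(X[...,0]-c[0],X[...,1]-c[1])<.032)
    w=(X[m][:,:2]*1000).astype(np.float32);print(n,m.sum(),np.median(z[m]).round(4),cv2.minAreaRect(w))
g=grab('top');save('top2',g);save('w13',f)
a=cv2.resize(f['color'][...,::-1],(640,400)); b=cv2.resize(g['color'][120:280,180:480,::-1],(600,320),interpolation=2)
# bystander displacement: image change around each
t=pickle.load(open('top.pkl','rb'))['color']
for n,u,v in (('bottle',255,130),('jar',220,148),('weight',318,261),('awl',270,262),('reel',441,235),('wax',237,209),('clipL',200,225),('clipS',459,208)):
    tm=t[v-9:v+10,u-9:u+10]; r=cv2.matchTemplate(g['color'][v-25:v+26,u-25:u+26],tm,cv2.TM_CCOEFF_NORMED); _,mx,_,l=cv2.minMaxLoc(r); print(n,'shift px',l[0]-16,l[1]-16,round(mx,2))
cv2.imwrite('pics/final.png',cv2.resize(f['color'][:,100:540,::-1],(660,600)))
E
```

```text
24.6 [ 0.57195037 -0.1041156   0.24269124] [-3.14027510e+00  1.27650356e-03  3.19856312e-01]
wing 479 ((572.0813598632812, -104.45927429199219), (12.233419418334961, 36.46430206298828), 17.95475959777832)
bar 418 ((572.009521484375, -104.1487808227539), (15.736960411071777, 82.85027313232422), 17.785747528076172)
narrow 754 0.0765 ((628.9374389648438, -51.082481384277344), (49.76811981201172, 11.988056182861328), 18.047775268554688)
wide 1067 0.0766 ((648.698974609375, -114.42970275878906), (49.943599700927734, 20.653276443481445), 17.2341251373291)
bottle shift px 0 0 1.0
jar shift px 0 0 1.0
weight shift px 0 0 0.99
awl shift px 0 0 1.0
reel shift px 0 0 0.99
wax shift px 0 0 0.99
clipL shift px 0 0 1.0
clipS shift px 0 0 1.0
```

View pics/final.png

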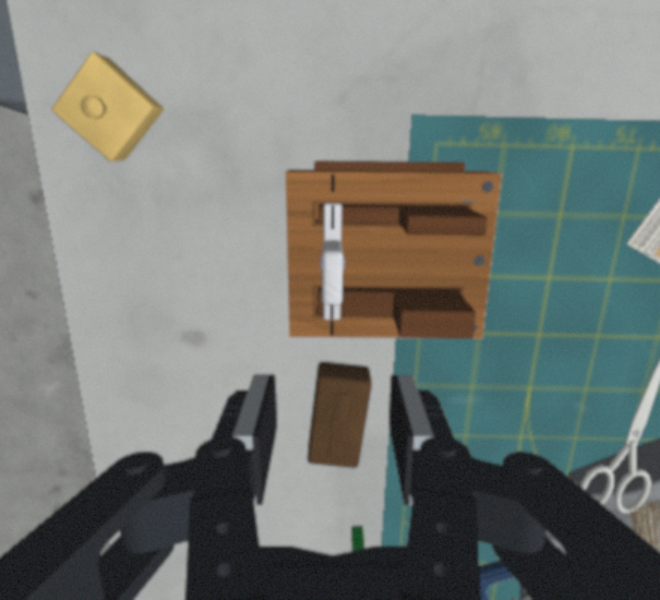

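The keeper's marks line up with both index lines, at column 332 and rows 183 and 320. It covers both steps, and both plates sit in their slots. All bystanders show zero shift, so I'm handing the job in.

```bash
python3 -c "
from h import *
s=bot.observe();print(s['force'],abs(s['qd']).max());print(bot.job_done())"
```

```text
[-0.11060105  0.25612471 -0.60738619] 0.04004721847278904
the job is handed in; nothing more can be done
None
```

The jig is set up and the job is handed in, at about 24.7 s of the 72 s allowed. I turned the keeper from about 1.09 to 1.47 rad to clear the slots and placed the narrow plate, then the wide one. Then I turned the keeper back to locked.

My last checks all passed; handing in gave no verdict:
- **Plates:** both tops measure 76.5 mm high (76 expected). Grip points are within about 1.5 mm of the seats I estimated from the camera views. The plates' headings of 18.0° and 17.2° match the jig's 17.5°.
- **Keeper:** the bar reads 17.8° and the wing 18.0° against the jig's 17.5°, so it is within about 0.01 rad of locked. Its marks line up with both index lines in the last picture.
- **Bystanders and arm:** no bystander shows any shift in the top camera, and the hand is clear of everything.

Two readings were less tidy. The arm drifted about 6 mm while gripping the narrow plate, and I corrected for that from the wrist camera before inserting it. The wide plate was pressed onto the slot floor with a wrist force of about 54 N for a moment, which is well under the 120 N wrist limit.

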